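Gauge the wooden rose's pin and hold it over its concrete base

TASK

Of the two carved wooden roses in the stand, one has a pin that fits our sockets: prove it by sliding that pin all the way down the bore of the aluminium gauge, then draw it out and carry it over the jar organiser without anything touching the organiser. Finish while still holding the rose in the gripper, motionless, upright and centred, with the end of its pin about a centimetre above the socket of the empty concrete base, so that I can brush the socket; the rose must never touch the base. The other rose stays on the stand's side of the organiser, let go, and the base, the stem cup, the finished ornament and the phone stay where they are.

Things in the scene. Friction and masses are not known exactly. Their poses are not given: they have to be found in the camera images.
- rose_slim: Carved pale wooden rosebud on a straight wooden pin, loose, about 45 g, standing in one of the stand's two holes (either one). Origin at the centre of the pin's lower end, z up along the pin to the bud. Pin 12 mm in diameter, 40 mm long, its lowest 6 mm tapered to 6.4 mm. The bud is round: flat shoulder at z = 40 mm, 38 mm in diameter from z = 45 to 74 mm, rounding off to its top at z = 84 mm. Grip the bud. This is the one that fits the gauge and the base.
- rose_thick: Its lookalike with the same bud, but a pin 18 mm in diameter (40 mm long, lowest 6 mm tapered to 12.4 mm), too thick for the gauge; in the stand's other hole. Origin and axes as for rose_slim.
- rose_slim_tip (a point): Centre of the lower end of rose_slim's pin (same point as the body's origin).
- stand: Fixed plywood stand, a plate 190 mm (x) by 60 mm (y), 10 mm thick with its top 60 mm above the table, on four thin steel posts, one in each corner. Two through holes, 22 mm in diameter, at x = -50 and +50 mm. The roses hang in them with the bud's shoulder on the plate, pins showing below it. Origin on the table under the plate's centre.
- gauge: Fixed aluminium gauge block, 50 x 50 mm, 45 mm tall, with one vertical through bore of 15 mm diameter in the middle of its top, edge chamfered 1.5 mm. Origin on the table under its centre. All the way down means the bud's shoulder reaches the block's top.
- gauge_hole0 (a point): Centre of the mouth of the gauge's bore, on the block's top, 45 mm above the table.
- organiser: Fixed plywood organiser full of glass jars with steel lids, 320 mm (its x, pointing away from the robot) by 70 mm (y), 120 mm tall to the lids, between the stand's side (its +y) and the base's side (its -y). Origin on the table under its centre.
- base: Loose grey concrete base, 550 g: hexagonal slab 112 mm over the corners, 18 mm thick, with a round collar 32 mm in diameter in its middle rising to 40 mm above the table. The collar holds the open socket, 16 mm in diameter. Origin at the centre of its underside.
- base_socket (a point): Centre of the socket's mouth, at the top of the collar, 40 mm above the table.
- stem_cup: Bystander: loose clear cup, 68 mm wide, 85 mm tall, with green stem wires reaching to about 130 mm. Origin at the centre of its underside.
- finished: Bystander: loose finished ornament, the same concrete base with a rose already in it, 102 mm tall, 112 mm wide. Origin at the centre of its underside.
- phone: Bystander: loose black phone lying flat, 72 x 147 x 9 mm (x, y, z). Origin at the centre of its underside.
There are look-alikes about, which are no part of the job. Of the things like the gauge, leave any that is orange or red; of the rest the smaller one is meant.

How it is judged:
By the outcome, as a careful person would: the job done as asked, in the order asked, and still so for the second after the job is handed in, while the arm keeps its last pose, push and grip.
It also fails if it takes over 58 s, if anything falls off the work surface, if the arm or the gripper's body presses on something with over 40 N, if the wrist force passes 120 N, or if a joint passes its speed limit or range.

ROBOT

A 6-joint arm with a two-finger parallel gripper is mounted at the origin on the work surface. World frame = base frame: x ahead of the robot, y to its left, z up, the work surface at z = 0. Lengths are in mm, angles in rad, forces in N, time in s.
With the tool pointing down it reaches from about 325 to 850 mm from the base axis. Payload 4.4 kg.
Tool frame: the origin (TCP) lies at the very end of the fingers, on their centre line; the grasp point (between the pads) lies env.tcp_to_grasp behind it (env.tcp_to_grasp is the distance from the TCP to the grasp point, in mm); z points along the fingers, y is the direction in which the jaws open and shut (so a half turn about z gives the same grasp; the last joint's range is limited). The gripper opens to 94 mm and grips with 3 to 60 N. Pads are 16 mm wide; open, the fingers measure 119 mm over their backs; the gripper's body (75 mm by 177 mm) begins 78 mm behind the grasp point.
Start: joints at [1.032, 0.207, 1.542, -0, 1.393, -0.15], TCP at [217.447, 532.3, 205.447] pointing down, gripper open.
Joint ranges: [-2.73, 2.73], [-0.86, 2.22], [0.23, 2.46], [-1.11, 4.25], [0.08, 2.63], [-2.82, 2.82]. Speed limits (rad/s): [2.79, 2.79, 3.14, 3.14, 3.14, 3.14].

INTERFACE

Orientations are given as a rotation vector (axis times angle).
In Python, from plant import env gives the robot as it stands.
- The arm moves only by the tool send_rows, never from a script. Its argument "commands" is a list that holds one entry, the list of rows, each a list of 6 numbers: the shift along the tool's x, y, z in m, then the turn, a rotation vector about the tool's x, y, z in degrees. In form: [[[x, y, z, wx, wy, wz], ...]]. A call has 1 to 5 rows; each row shifts and turns the pose as measured when the row begins, along the tool's axes as they then stand; what a row does not reach is not made up. A row lasts 1/10 s, in which the tool goes at most 50 mm and 8.59 degrees, less where a joint would pass 70% of its speed; a pose out of reach is approached as far as the arm can. A call with a gripper value outside its range is refused whole. "fingers" is the opening, from 0 (shut) to 1 (fully open), set as the call begins (left out, the last holds). The fingers move at their own pace and stop on an object; the grip force is fixed at half the most. Time passes only in rows, so rows that do not move let the fingers close. It gives the time, the measured TCP pose, the force and the opening at its end, in the units of the state.
- env.state(): the state, without advancing time (a new reading comes with each control period).
- env.snapshot(name): name is "scene" or "top" or "wrist"; returns the picture (400x640x3 uint8, red, green, blue); there is no depth.
- env.calibration(name): a dict with "intrinsics" (3x3 intrinsics, pixels), "xyz" and "rotation" of the camera in the world; the wrist camera has in their place "hand_eye" (4x4, takes a point from camera to tool coordinates, whose origin is the TCP and whose axes are the flange's). Camera axes: x right, y down, z forward; pixel columns grow to the right and rows downward; lengths in mm; the calibration is good to about 2 mm. A picture is of the moment at which its call begins: read the wrist's pose just before it. calibration takes no time and is no camera call.
- env.hand_in(): hands the job in, once; it reports no verdict.
The state is a dict: "time": time; "joint_pos": joint angles; "qvel": joint speeds; "joint_torque": joint torques, N m; "tool_pos": TCP position; "eef_rot": TCP orientation; "force": force on the tool from outside, world axes, zero at the start; "wrist_torque": the same for the moment, N m; "finger_gap": opening from 0.0 (shut) to 1.0 (fully open).
Only numpy, scipy, OpenCV 4.12 (cv2) and the standard library are available. Lean on these libraries where they do the work, as an engineer would, in place of code of your own. Each camera call takes 0.05 s, during which the arm holds its last target. There are 200 camera calls.

## Working session

There is one attempt and no reset: what is moved stays moved. The work goes in short steps, Python scripts to look and compute and a tool call to move; the robot and the scene stay as the last step left them, time stands still between calls to the robot, and variables do not carry over. Pictures are saved under pics/ and viewed, about 8 in all and at most 12, crops included, and the job is handed in when it is done.

Besides the shell and the picture viewer there is one more tool, called as a command line: name --argument value ..., lists and objects as JSON in quotes. send_rows: Moves the arm, as the interface text tells. Its arguments: {"type":"object","properties":{"commands":{"type":"array","items":{"type":"array","items":{"type":"array","items":{"type":"number"}}}},"fingers":{"type":"number"}},"required":["commands"]}

```bash
ls; mkdir -p pics; cat > h.py <<'E'
import numpy as np, cv2
from plant import env
from scipy.spatial.transform import Rotation as R
def snap(n,f):
    s=env.state(); im=env.snapshot(n); cv2.imwrite('pics/'+f,cv2.cvtColor(np.asarray(im),cv2.COLOR_RGB2BGR)); return s,im
def cam(n,s=None):
    c=env.calibration(n); K=np.array(c['intrinsics'])
    if 'hand_eye' in c:
        T=np.eye(4);T[:3,:3]=R.from_rotvec(s['eef_rot']).as_matrix();T[:3,3]=s['tool_pos'];T=T@np.array(c['hand_eye'])
        return K,T[:3,:3],T[:3,3]
    r=np.array(c['rotation']); r=r if r.shape==(3,3) else R.from_rotvec(r).as_matrix()
    return K,r,np.array(c['xyz'])
def plane(C,uv,z):
    K,r,t=C; d=r@np.linalg.solve(K,[uv[0],uv[1],1.]); return t+d*(z-t[2])/d[2]
def proj(C,p):
    K,r,t=C; q=K@(r.T@(np.array(p,float)-t)); return q[:2]/q[2]
E
python3 - <<'E'
from h import *
s,_=snap('scene','s1.png'); snap('top','t1.png')
print(s, env.tcp_to_grasp)
for n in('scene','top','wrist'): print(n,env.calibration(n))
E
```

```text
pics
{'time': 0.0, 'joint_pos': array([ 1.03248754e+00,  2.07432315e-01,  1.54292740e+00, -1.04920287e-05,
        1.39348393e+00, -1.50523057e-01]), 'qvel': array([ 0.00180266,  0.00164182, -0.00139952,  0.00058548, -0.00083271,
       -0.0011753 ]), 'joint_torque': array([ 1.01423288e-03, -3.70864856e+01, -2.81423843e+01,  6.98156585e-02,
        3.59181839e-02, -1.73446542e-04]), 'tool_pos': array([217.04371648, 531.6039553 , 204.29641172]), 'eef_rot': array([-0.60517511, -3.08198679,  0.00333287]), 'force': array([ 0.51472558,  0.09495017, -1.1403476 ]), 'wrist_torque': array([ 0.01241744, -0.04297539, -0.0353474 ]), 'finger_gap': 1.001055075964865} 18.8
scene {'intrinsics': array([[429.98839432,   0.        , 315.71219593],
       [  0.        , 429.98839432, 203.71566919],
       [  0.        ,   0.        ,   1.        ]]), 'xyz': array([ 963.04953771,  401.42036692, 1019.81309285]), 'rotation': array([-1.16503869, -2.56608342,  0.73482095])}
top {'intrinsics': array([[375.38085023,   0.        , 315.64110047],
       [  0.        , 375.38085023, 196.43581502],
       [  0.        ,   0.        ,   1.        ]]), 'xyz': array([ 320.89167337,   25.18087355, 1173.10421911]), 'rotation': array([-2.11966012,  2.13336535, -0.18478308])}
wrist {'intrinsics': array([[320.26898544,   0.        , 318.4845558 ],
       [  0.        , 320.26898544, 197.91830657],
       [  0.        ,   0.        ,   1.        ]]), 'hand_eye': array([[-7.93424346e-05, -9.58328980e-01, -2.85666870e-01,
         8.40353078e+01],
       [ 9.99999793e-01,  1.06385811e-04, -6.34637905e-04,
         7.39711442e-01],
       [ 6.38582797e-04, -2.85666861e-01,  9.58328773e-01,
        -1.78498369e+02],
       [ 0.00000000e+00,  0.00000000e+00,  0.00000000e+00,
         1.00000000e+00]])}
```

View pics/t1.png

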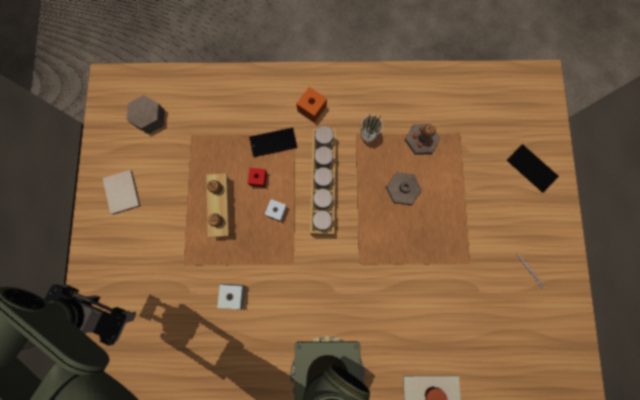

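View pics/s1.png

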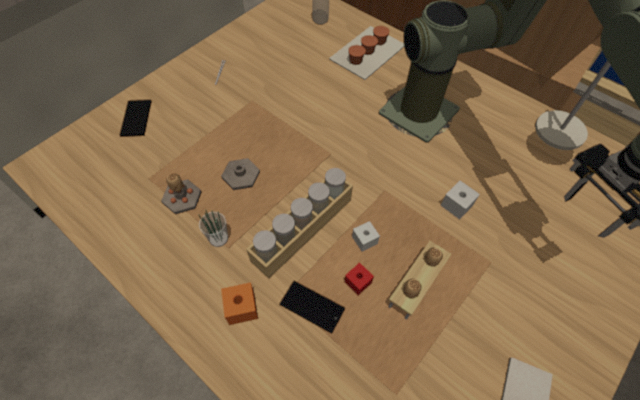

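The top view shows the stand at about (217,206) with its two roses, the small silver gauge at (276,210), the organiser at (323,180) and the base at (404,187). The silver block at (231,297) is larger, and there are red and orange decoys. I'll measure these in both views.

```bash
cat > m.py <<'E'
from h import *
T=cam('top');S=cam('scene')
t=cv2.imread('pics/t1.png');s=cv2.imread('pics/s1.png')
def dark(im,c,r=6):  # weighted centroid of dark spot (bore)
    g=cv2.cvtColor(im,cv2.COLOR_BGR2GRAY).astype(float);x,y=c;w=g[y-r:y+r+1,x-r:x+r+1]
    k=np.clip(np.percentile(w,40)-w,0,None); Y,X=np.mgrid[y-r:y+r+1,x-r:x+r+1]; k*=((X-x)**2+(Y-y)**2<=r*r)
    return (X*k).sum()/k.sum(),(Y*k).sum()/k.sum()
def tri(a,b):
    A=[];B=[]
    for (K,r,p),u in((T,a),(S,b)):
        d=r@np.linalg.solve(K,[*u,1]);d/=np.linalg.norm(d);P=np.eye(3)-np.outer(d,d);A.append(P);B.append(P@p)
    return np.linalg.solve(sum(A),sum(B))
for n,a,b,z in(('gauge',(276,210),(366,233),45),('base',(404,187),(239,171),40)):
    ua=dark(t,a,5);ub=dark(s,b,5);print(n,ua,ub,'tri',tri(ua,ub).round(1),plane(T,ua,z).round(1),plane(S,ub,z).round(1))
for n,a,b in(('roseA',(214,186),(411,287)),('roseB',(215,219),(433,255))):
    print(n,tri(a,b).round(1),plane(T,a,115).round(1),plane(S,b,115).round(1))
A=cv2.resize(t[130:260,190:350],None,fx=5,fy=5,interpolation=cv2.INTER_CUBIC)[:, :800]
cv2.imwrite('pics/c1.png',cv2.resize(A,(640,520)))
B=cv2.resize(s[190:330,330:470],(600,600),interpolation=cv2.INTER_CUBIC);cv2.imwrite('pics/c2.png',B)
for n,c in(('org corners',[(314,235),(336,235),(314,125),(334,127)]),):
    print(n,[plane(T,u,120).round(0) for u in c])
E
python3 m.py
```

```text
gauge (np.float64(274.9218833600856), np.float64(209.13911182450508)) (np.float64(366.0182128628344), np.float64(232.42857142857142)) tri [484.6 154.5  44. ] [485.1 153.3  45. ] [484.4 155.9  45. ]
base (np.float64(403.7089397089397), np.float64(187.8066528066528)) (np.float64(239.46677740863788), np.float64(171.61129568106313)) tri [ 553.8 -246.7   17.9] [ 549.4 -241.6   40. ] [ 562.8 -232.3   40. ]
roseA [549.3 329.9  86.9] [543.4 321.9 115. ] [561.8 332.1 115. ]
roseB [450.4 323.   89.6] [447.8 315.1 115. ] [463.8 326.  115. ]
org corners [array([400.,  34., 120.]), array([400., -27., 120.]), array([724.,  33., 120.]), array([718., -26., 120.])]
```

View pics/c1.png

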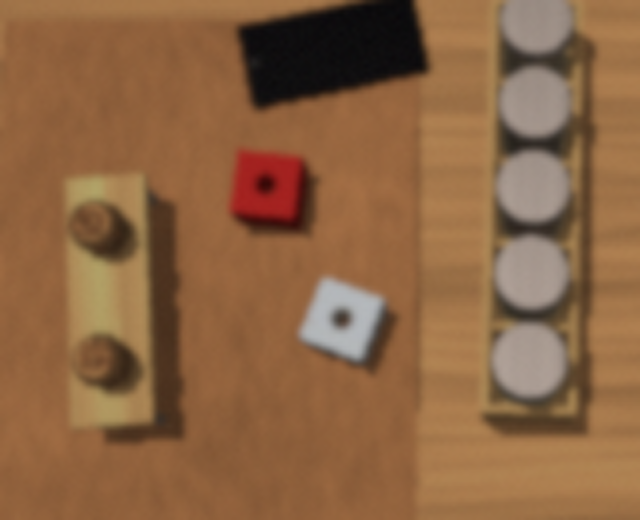

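View pics/c2.png

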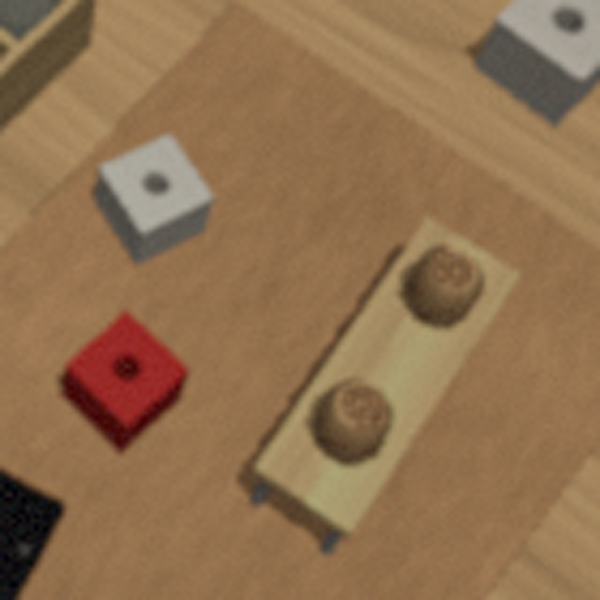

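c1 and c2 confirm the stand, with a bud near each end, and the small silver gauge at about (275.5,209.5). The pins are hidden under the plate from both fixed cameras, so I'll tilt the wrist camera to look under it.

```bash
cat >> h.py <<'E'
def rows(P,Q,n,pos=None,rot=None):
    """print n rows (mm->m, deg) from current pose to P (mm), rotation matrix Q, straight+slerp"""
    s=env.state(); p=np.array(s['tool_pos'] if pos is None else pos,float); r=R.from_rotvec(s['eef_rot']) if rot is None else rot
    P=np.array(P,float); Q=R.from_matrix(Q) if isinstance(Q,np.ndarray) else Q
    out=[]
    for i in range(n):
        k=1/(n-i); w=(r.inv()*Q).as_rotvec()*k; d=(P-p)*k
        out.append(np.r_[r.inv().apply(d)/1e3,np.degrees(w)]); p=p+d; r=r*R.from_rotvec(w)
    print(n,'rows'); 
    for o in out: print(np.r_[o[:3].round(3),o[3:].round(1)].tolist())
def down(yaw):  # tool z down, tool y along yaw (rad) in the world
    y=np.array([np.cos(yaw),np.sin(yaw),0]);z=np.array([0,0,-1.]);return np.c_[np.cross(y,z),y,z]
E
python3 - <<'E'
from h import *
T=cam('top');S=cam('scene')
print('stand',plane(T,(217.2,205.3),60),plane(S,(420.9,276.8),60))
a=plane(T,(190+105/4,130+177.5/4),60);b=plane(T,(190+112.5/4,130+425.5/4),60);print('axis',a,b,np.linalg.norm(a-b))
e=np.radians(18);L=np.array([.6*np.cos(e),-.8*np.cos(e),-np.sin(e)]);Y=np.array([.6*np.sin(e),-.8*np.sin(e),np.cos(e)])
C=np.c_[np.cross(Y,L),Y,L]; H=np.array(env.calibration('wrist')['hand_eye'])
Rt=C@H[:3,:3].T; cp=np.array([490,320,38])-350*L; P=cp-Rt@H[:3,3]; print(cp,P,Rt)
rows(P,Rt,10)
E
```

```text
stand [495.71799526 325.23363056  60.        ] [500.67895623 331.04273636  60.        ]
axis [591.15379593 331.98548429  60.        ] [402.61568117 318.73457326  60.        ] 189.00319404903578
[290.27813158 586.29582456 146.15594803] [406.57200479 430.20556406 113.97344295] [[-3.40758641e-01  7.99657413e-01  4.94400212e-01]
 [ 4.54212618e-01  6.00456437e-01 -6.58135978e-01]
 [-8.23149103e-01  2.97292816e-04 -5.67825206e-01]]
10 rows
[-0.021, -0.002, 0.009, 1.5, -5.4, 2.8]
[-0.021, -0.001, 0.011, 1.5, -5.4, 2.8]
[-0.019, 0.0, 0.013, 1.5, -5.4, 2.8]
[-0.018, 0.002, 0.015, 1.5, -5.4, 2.8]
[-0.016, 0.003, 0.016, 1.5, -5.4, 2.8]
[-0.015, 0.004, 0.018, 1.5, -5.4, 2.8]
[-0.013, 0.005, 0.019, 1.5, -5.4, 2.8]
[-0.011, 0.006, 0.02, 1.5, -5.4, 2.8]
[-0.008, 0.007, 0.02, 1.5, -5.4, 2.8]
[-0.006, 0.008, 0.021, 1.5, -5.4, 2.8]
```

send_rows --commands '[[[-0.021,-0.002,0.009,1.5,-5.4,2.8],[-0.021,-0.001,0.011,1.5,-5.4,2.8],[-0.019,0,0.013,1.5,-5.4,2.8],[-0.018,0.002,0.015,1.5,-5.4,2.8],[-0.016,0.003,0.016,1.5,-5.4,2.8]]]'

```text
time: 0.6
tool_pos: [315.1, 479.2, 160.5]
eef_rot: [0.852, 2.534, -0.305]
force: [-0.0, 0.6, -0.7]
finger_gap: 1.0
```

send_rows --commands '[[[-0.015,0.004,0.018,1.5,-5.4,2.8],[-0.013,0.005,0.019,1.5,-5.4,2.8],[-0.011,0.006,0.02,1.5,-5.4,2.8],[-0.008,0.007,0.02,1.5,-5.4,2.8],[-0.006,0.008,0.021,1.5,-5.4,2.8]]]'

```text
time: 1.1
tool_pos: [411.4, 424.7, 115.8]
eef_rot: [0.993, 1.95, -0.531]
force: [0.1, 0.0, 0.3]
finger_gap: 1.001
```

```bash
python3 - <<'E'
from h import *
s,im=snap('wrist','w1.png'); print(s['time'],s['tool_pos'],R.from_rotvec(s['eef_rot']).as_matrix().round(2),s['joint_pos'].round(2))
C=cam('wrist',s); print([proj(C,p) for p in ([546,332,30],[446,325,30])])
cv2.imwrite('pics/w1r.png',cv2.rotate(cv2.imread('pics/w1.png'),cv2.ROTATE_180))
E
```

```text
1.1 [411.3799784  424.71032691 115.82185368] [[-0.31  0.81  0.5 ]
 [ 0.44  0.59 -0.68]
 [-0.84  0.01 -0.54]] [ 1.1   0.72  1.35 -0.86  1.64  0.68]
[array([364.02816926, 188.64757341]), array([285.80356573, 172.96965663])]
```

View pics/w1r.png

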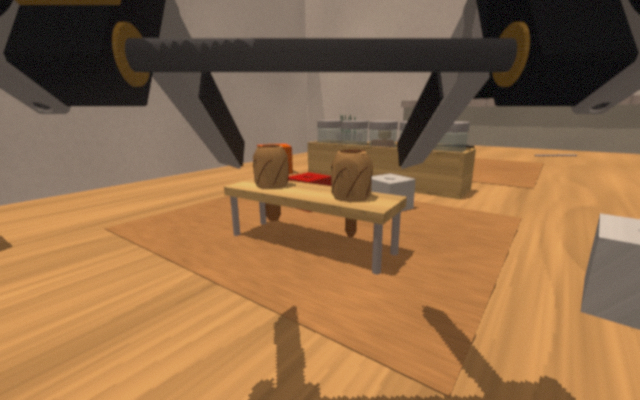

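Rotated by 180°, the wrist view shows the far rose's pin at (273,212), about 16 px wide, and the near rose's pin at (350,228), about 10 px wide. The buds are the same width, so rose_slim is the near one, at about x=447. Next I'll move above it, tool pointing down.

```bash
python3 - <<'E'
from h import *
rows([447,325,190],down(np.pi/2),10)
E
```

```text
10 rows
[-0.012, -0.003, 0.004, -2.7, 5.3, -4.9]
[-0.012, -0.004, 0.003, -2.7, 5.3, -4.9]
[-0.012, -0.005, 0.001, -2.7, 5.3, -4.9]
[-0.011, -0.006, 0.0, -2.7, 5.3, -4.9]
[-0.011, -0.007, -0.001, -2.7, 5.3, -4.9]
[-0.01, -0.008, -0.003, -2.7, 5.3, -4.9]
[-0.009, -0.009, -0.004, -2.7, 5.3, -4.9]
[-0.008, -0.009, -0.005, -2.7, 5.3, -4.9]
[-0.006, -0.009, -0.006, -2.7, 5.3, -4.9]
[-0.005, -0.01, -0.007, -2.7, 5.3, -4.9]
```

send_rows --commands '[[[-0.012,-0.003,0.004,-2.7,5.3,-4.9],[-0.012,-0.004,0.003,-2.7,5.3,-4.9],[-0.012,-0.005,0.001,-2.7,5.3,-4.9],[-0.011,-0.006,0.0,-2.7,5.3,-4.9],[-0.011,-0.007,-0.001,-2.7,5.3,-4.9]]]'

```text
time: 1.65
tool_pos: [423.7, 371.6, 133.2]
eef_rot: [0.538, 2.633, -0.338]
force: [1.2, -0.7, -0.3]
finger_gap: 1.002
```

send_rows --commands '[[[-0.01,-0.008,-0.003,-2.7,5.3,-4.9],[-0.009,-0.009,-0.004,-2.7,5.3,-4.9],[-0.008,-0.009,-0.005,-2.7,5.3,-4.9],[-0.006,-0.009,-0.006,-2.7,5.3,-4.9],[-0.005,-0.01,-0.007,-2.7,5.3,-4.9]]]'

```text
time: 2.15
tool_pos: [440.6, 324.9, 179.6]
eef_rot: [0.079, -3.101, -0.012]
force: [-0.1, 0.5, -0.2]
finger_gap: 0.999
```

send_rows --commands '[[[0,0,0,0,0,0],[0,0,0,0,0,0]]]'

```text
time: 2.35
tool_pos: [444.2, 322.8, 181.8]
eef_rot: [0.069, -3.106, -0.017]
force: [0.3, -0.2, -0.3]
finger_gap: 0.998
```

```bash
python3 - <<'E'
from h import *
s,im=snap('wrist','w2.png'); print(s['time'],s['tool_pos'],R.from_rotvec(s['eef_rot']).as_matrix().round(3))
C=cam('wrist',s)
for n,p in dict(B=[447,325,95],hole=[484.8,154.5,45],A=[547,331,95],tip=s['tool_pos']).items(): print(n,proj(C,p))
E
```

```text
2.35 [444.16282645 322.78874104 181.76249527] [[-0.998 -0.044 -0.035]
 [-0.045  0.999  0.01 ]
 [ 0.035  0.012 -0.999]]
B [318.91133627 209.61153889]
hole [153.28351865 224.1622697 ]
A [320.53108423 310.45740116]
tip [317.26595665 245.95341803]
```

View pics/w2.png

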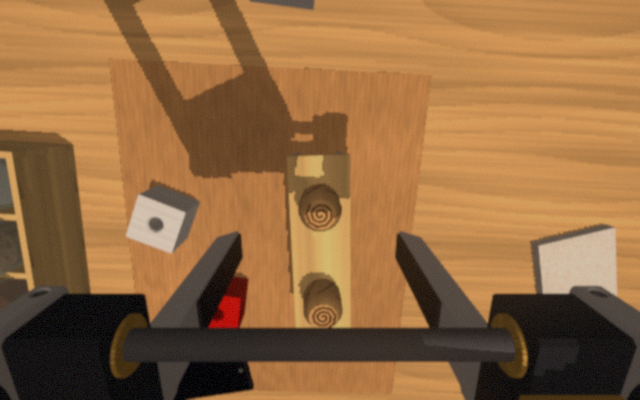

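The rose top spiral is at (320,211) and the gauge bore at (156,224), both close to the predictions. I'll compute their positions and the approach.

```bash
python3 - <<'E'
from h import *
s=env.state(); C=cam('wrist',s); g=cv2.cvtColor(cv2.imread('pics/w2.png'),cv2.COLOR_BGR2GRAY)
w=g[214:235,146:167].astype(float);Y,X=np.mgrid[214:235,146:167];m=(w<120)&((X-156)**2+(Y-224)**2<81);u=(X[m].mean(),Y[m].mean());print(u,m.sum())
print('hole',plane(C,u,45)); print('bud',plane(C,(320,212),104), 'A',plane(C,(322,316),104))
b=plane(C,(320,212),104)
Q=down(np.pi/2-.0)
rows([b[0],b[1],66],Q,8)
print(np.degrees((R.from_rotvec(s['eef_rot']).inv()*R.from_matrix(Q)).as_rotvec()))
E
```

```text
(np.float64(155.56296296296296), np.float64(223.85185185185185)) 135
hole [484.62943361 156.99022868  45.        ]
bud [446.39566567 325.92886109 104.        ] A [546.77698567 332.44740979 104.        ]
8 rows
[-0.001, 0.0, 0.014, 0.1, -0.2, 0.3]
[-0.001, 0.0, 0.014, 0.1, -0.2, 0.3]
[-0.001, 0.0, 0.014, 0.1, -0.2, 0.3]
[-0.001, 0.0, 0.014, 0.1, -0.2, 0.3]
[-0.001, 0.0, 0.014, 0.1, -0.2, 0.3]
[-0.0, 0.0, 0.014, 0.1, -0.2, 0.3]
[-0.0, 0.0, 0.014, 0.1, -0.2, 0.3]
[-0.0, 0.0, 0.014, 0.1, -0.2, 0.3]
[ 0.60244021 -1.97410289  2.60858074]
```

send_rows --commands '[[[-0.002,0.003,0.03,0.6,-2,2.6],[0,0,0.03,0,0,0],[0,0,0.015,0,0,0],[0,0,0,0,0,0]]]'

```text
time: 2.8
tool_pos: [439.9, 330.7, 103.8]
eef_rot: [-0.007, 3.138, -0.001]
force: [0.4, 0.8, -0.6]
finger_gap: 0.997
```

```bash
python3 - <<'E'
from h import *
s=env.state();print(s['time'],s['tool_pos'],s['force']);rows([446.5,325.6,66],down(np.pi/2),4)
E
```

```text
2.8 [439.90768933 330.70765806 103.76263078] [ 0.37551426  0.77603226 -0.5730022 ]
4 rows
[-0.002, -0.001, 0.009, -0.0, 0.1, 0.1]
[-0.002, -0.001, 0.009, -0.0, 0.1, 0.1]
[-0.002, -0.001, 0.009, -0.0, 0.1, 0.1]
[-0.002, -0.001, 0.009, -0.0, 0.1, 0.1]
```

send_rows --commands '[[[-0.006,-0.005,0,0,0,0],[0,0,0.015,0,0,0],[0,0,0.015,0,0,0],[0,0,0.006,0,0,0],[0,0,0,0,0,0]]]'

```text
time: 3.3
tool_pos: [446.1, 328.4, 67.6]
eef_rot: [-0.013, 3.134, 0.002]
force: [-1.0, 0.6, 0.6]
finger_gap: 0.997
```

```bash
python3 - <<'E'
from h import *
s=env.state();print(s['time'],s['tool_pos'],s['force']);rows([446.5,325.6,66],down(np.pi/2),1)
E
```

```text
3.3 [446.05998801 328.37593896  67.59428535] [-0.95165462  0.6123214   0.62665702]
1 rows
[-0.0, -0.003, 0.002, 0.1, 0.5, 0.5]
```

send_rows --commands '[[[0,-0.003,0.001,0,0.5,0.5],[0,0,0,0,0,0]]]'

```text
time: 3.5
tool_pos: [446.7, 325.5, 67.3]
eef_rot: [-0.001, -3.141, -0.003]
force: [-0.5, 0.2, 0.4]
finger_gap: 1.002
```

send_rows --commands '[[[0,0,0,0,0,0],[0,0,0,0,0,0],[0,0,0,0,0,0],[0,0,0,0,0,0],[0,0,0,0,0,0]]]' --fingers 0

```text
time: 4.0
tool_pos: [448.4, 325.9, 69.2]
eef_rot: [0.003, 3.138, 0.006]
force: [0.9, -1.0, -1.0]
finger_gap: 0.61
```

send_rows --commands '[[[0,0,0,0,0,0],[0,0,0,0,0,0],[0,0,0,0,0,0]]]'

```text
time: 4.3
tool_pos: [448.3, 326.0, 69.3]
eef_rot: [0.002, 3.138, 0.006]
force: [0.8, 0.7, -0.2]
finger_gap: 0.393
```

send_rows --commands '[[[0,0,-0.02,0,0,0],[0,0,-0.025,0,0,0],[0,0,-0.025,0,0,0],[0,0,0,0,0,0]]]'

```text
time: 4.7
tool_pos: [446.4, 324.9, 139.1]
eef_rot: [-0.002, -3.14, -0.002]
force: [0.1, 0.0, -0.4]
finger_gap: 0.397
```

```bash
python3 - <<'E'
from h import *
s=env.state();print(s['time'],s['tool_pos'],s['force'],s['finger_gap']);rows([484.6,157,s['tool_pos'][2]],down(np.pi/2),6)
E
```

```text
4.7 [446.3821758  324.93594185 139.11033247] [ 0.09079101  0.01368498 -0.39974224] 0.39667870069143857
6 rows
[-0.006, -0.028, -0.0, 0.0, -0.0, -0.0]
[-0.006, -0.028, -0.0, 0.0, -0.0, -0.0]
[-0.006, -0.028, -0.0, 0.0, -0.0, -0.0]
[-0.006, -0.028, -0.0, 0.0, -0.0, -0.0]
[-0.006, -0.028, -0.0, 0.0, -0.0, -0.0]
[-0.006, -0.028, -0.0, 0.0, -0.0, -0.0]
```

send_rows --commands '[[[-0.006,-0.028,0,0,0,0],[-0.006,-0.028,0,0,0,0],[-0.006,-0.028,0,0,0,0],[-0.006,-0.028,0,0,0,0],[-0.006,-0.028,0,0,0,0]]]'

```text
time: 5.2
tool_pos: [473.9, 183.4, 133.4]
eef_rot: [0.01, -3.136, -0.002]
force: [0.0, -0.7, -1.0]
finger_gap: 0.397
```

send_rows --commands '[[[-0.006,-0.028,0,0,0,0],[0,0,0,0,0,0]]]'

```text
time: 5.4
tool_pos: [479.0, 151.3, 130.2]
eef_rot: [0.004, -3.132, 0.0]
force: [-0.5, 0.6, -0.2]
finger_gap: 0.397
```

```bash
python3 - <<'E'
from h import *
s,im=snap('wrist','w3.png'); print(s['time'],s['tool_pos'],R.from_rotvec(s['eef_rot']).as_matrix().round(3))
snap('scene','s3.png')
C=cam('wrist',s);S=cam('scene')
t=s['tool_pos']
for z in(-49,0): print('tip/tcp',proj(C,[t[0],t[1],t[2]+z]),proj(S,[t[0],t[1],t[2]+z]))
h=[484.6,156.5,45];print('hole',proj(C,h),proj(S,h))
a=cv2.imread('pics/w3.png')[140:340,220:420];b=cv2.imread('pics/s3.png')[150:270,300:420]
cv2.imwrite('pics/c3.png',np.hstack([cv2.resize(a,(400,400)),cv2.resize(b,(400,400),interpolation=cv2.INTER_CUBIC)]))
E
```

```text
5.4 [478.97865099 151.34932783 130.18777428] [[-1.    -0.003 -0.01 ]
 [-0.003  1.    -0.   ]
 [ 0.01  -0.    -1.   ]]
tip/tcp [317.5610953  218.76686209] [367.36209461 223.08457637]
tip/tcp [317.26357897 246.01769901] [369.45580559 213.07885254]
hole [323.62909141 210.7883538 ] [366.17056111 232.608007  ]
```

View pics/c3.png

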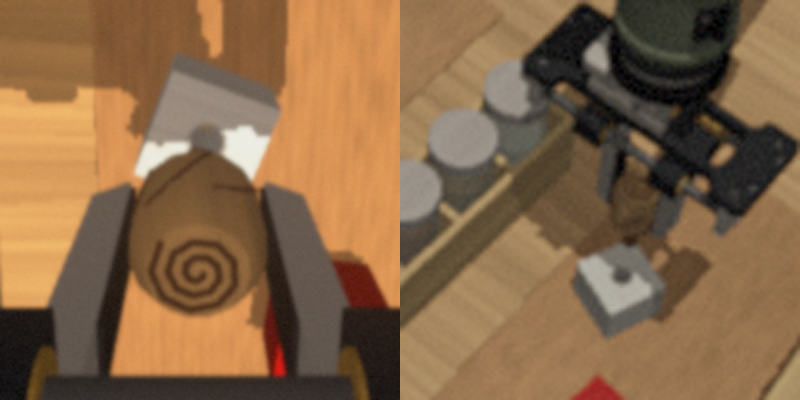

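Left crop: the bud spiral is centred at wrist pixel (318.5,275.5) and the bore at about (323.5,209), against a prediction of (323.6,210.8). Right crop: the pin tip is near scene pixel (368,222), as predicted.

```bash
python3 - <<'E'
from h import *
s=env.state();C=cam('wrist',s);t=s['tool_pos'];b=plane(C,(318.5,275.5),t[2]+35);print(t,b,b-t)
rows([484.6-(b-t)[0],156.7-(b-t)[1],t[2]],down(np.pi/2),1)
E
```

```text
[478.25081325 153.72464692 130.25712759] [478.42966661 154.45345512 165.25712759] [ 0.17885335  0.7288082  35.        ]
1 rows
[-0.006, 0.002, -0.0, 0.1, -0.6, 0.3]
```

send_rows --commands '[[[-0.006,0.002,0,0,-0.6,0.3],[0,0,0.015,0,0,0],[0,0,0,0,0,0]]]'

```text
time: 5.8
tool_pos: [484.0, 158.9, 113.9]
eef_rot: [-0.003, 3.141, 0.004]
force: [0.2, -0.1, -1.8]
finger_gap: 0.395
```

```bash
python3 - <<'E'
from h import *
s=env.state();t=s['tool_pos'];print(s['time'],t,s['force'])
rows([484.4,156,t[2]],down(np.pi/2),1)
s,im=snap('scene','s4.png');S=cam('scene')
print(s['tool_pos'],proj(S,[484.6,156.7,45]),proj(S,s['tool_pos']-[0,0,49]))
s,im=snap('wrist','w4.png');C=cam('wrist',s);print(proj(C,[484.6,156.7,45]))
a=cv2.imread('pics/w4.png')[140:340,220:420];b=cv2.imread('pics/s4.png')[190:260,330:400]
cv2.imwrite('pics/c4.png',np.hstack([cv2.resize(a,(400,400)),cv2.resize(b,(400,400),interpolation=cv2.INTER_CUBIC)]))
E
```

```text
5.8 [484.04212124 158.9090647  113.88165558] [ 0.20281453 -0.05138662 -1.80083989]
1 rows
[-0.0, -0.003, -0.0, 0.1, 0.0, 0.1]
[484.04212124 158.9090647  113.88165558] [366.23245176 232.65337056] [367.8543465  229.29407068]
[314.36211328 208.14763449]
```

View pics/c4.png

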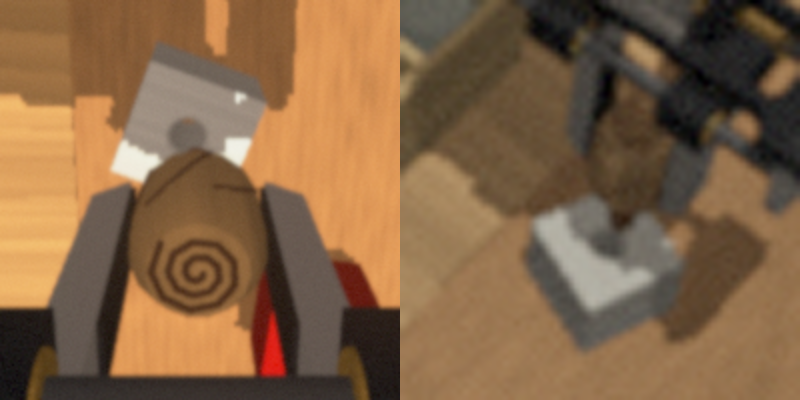

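The bore is visible at wrist pixel (313,206.5), so it lies at about (485.3,156). The pin tip is 3–4 mm too far in +y. I'll correct that and lower in steps, watching the force.

send_rows --commands '[[[-0.001,-0.0035,0,0,0,0],[0,0,0,0,0,0],[0,0,0.008,0,0,0]]]'

```text
time: 6.2
tool_pos: [489.5, 156.8, 110.6]
eef_rot: [-0.006, 3.131, 0.006]
force: [-0.0, -0.5, -0.2]
finger_gap: 0.4
```

send_rows --commands '[[[0,0,0.006,0,0,0],[0,0,0,0,0,0]]]'

```text
time: 6.4
tool_pos: [488.8, 156.7, 103.1]
eef_rot: [-0.005, 3.132, 0.006]
force: [-0.1, 0.2, -0.8]
finger_gap: 0.4
```

send_rows --commands '[[[0.0035,-0.001,0,0,0.4,0.1],[0,0,0,0,0,0]]]'

```text
time: 6.6
tool_pos: [484.6, 155.5, 102.5]
eef_rot: [-0.002, 3.141, 0.006]
force: [0.7, 0.5, -1.1]
finger_gap: 0.394
```

```bash
python3 - <<'E'
from h import *
for i in range(3):
  s,im=snap('wrist',f'w5{i}.png');C=cam('wrist',s);print(s['tool_pos'],s['eef_rot'],s['qvel'].round(3),s['time'],proj(C,[485.3,156,45]))
E
```

```text
[484.55554008 155.47100405 102.51853187] [-2.17344629e-03  3.14127570e+00  5.63418270e-03] [-0.001  0.002 -0.006  0.001 -0.007  0.001] 6.6 [317.99445732 215.28144609]
[484.86204994 155.51148991 102.66056943] [-2.18704580e-03  3.14058857e+00  5.76574262e-03] [ 0.001 -0.003 -0.006  0.001 -0.001  0.002] 6.65 [317.93652941 214.80283487]
[485.08066816 155.57149241 102.81718084] [-2.23421236e-03  3.14012828e+00  5.88341616e-03] [ 0.002 -0.    -0.003  0.    -0.001  0.   ] 6.7 [317.85417    214.43975838]
```

send_rows --commands '[[[0,0,0.006,0,0,0],[0,0,0.006,0,0,0],[0,0,0,0,0,0]]]'

```text
time: 7.05
tool_pos: [485.6, 155.7, 90.3]
eef_rot: [-0.002, 3.139, 0.006]
force: [-0.4, -0.1, -0.7]
finger_gap: 0.394
```

send_rows --commands '[[[0,0,0.006,0,0,0],[0,0,0,0,0,0]]]'

```text
time: 7.25
tool_pos: [485.1, 155.6, 83.4]
eef_rot: [-0.002, 3.14, 0.006]
force: [-0.4, -0.1, -2.0]
finger_gap: 0.396
```

send_rows --commands '[[[0,0,0.008,0,0,0],[0,0,0.008,0,0,0],[0,0,0,0,0,0]]]'

```text
time: 7.55
tool_pos: [484.9, 155.7, 65.8]
eef_rot: [-0.002, 3.141, 0.006]
force: [-0.2, 0.4, -0.9]
finger_gap: 0.404
```

send_rows --commands '[[[0,0,0.006,0,0,0],[0,0,0.003,0,0,0],[0,0,0,0,0,0]]]'

```text
time: 7.85
tool_pos: [485.0, 155.7, 55.7]
eef_rot: [-0.002, 3.141, 0.006]
force: [-0.3, -0.2, -0.4]
finger_gap: 0.398
```

send_rows --commands '[[[0,0,0.0015,0,0,0],[0,0,0,0,0,0]]]'

```text
time: 8.05
tool_pos: [485.4, 155.8, 54.4]
eef_rot: [-0.002, 3.14, 0.006]
force: [-0.3, 0.7, -0.6]
finger_gap: 0.392
```

send_rows --commands '[[[0,0,0.0015,0,0,0],[0,0,0,0,0,0]]]'

```text
time: 8.25
tool_pos: [486.1, 156.0, 54.8]
eef_rot: [-0.003, 3.139, 0.006]
force: [0.1, -0.8, -0.4]
finger_gap: 0.398
```

send_rows --commands '[[[0,0,0.001,0,0,0],[0,0,0,0,0,0]]]'

```text
time: 8.45
tool_pos: [486.2, 155.9, 54.3]
eef_rot: [-0.003, 3.139, 0.006]
force: [-0.4, 0.3, -0.1]
finger_gap: 0.397
```

send_rows --commands '[[[0,0,0.003,0,0,0]]]'

```text
time: 8.55
tool_pos: [486.3, 156.0, 54.1]
eef_rot: [-0.003, 3.14, 0.005]
force: [-13.5, -2.4, 36.9]
finger_gap: 0.399
```

send_rows --commands '[[[0,0,0.003,0,0,0]]]'

```text
time: 8.65
tool_pos: [486.2, 156.0, 54.1]
eef_rot: [-0.004, 3.141, 0.004]
force: [-9.9, -2.0, 24.9]
finger_gap: 0.392
```

The pin seated at TCP z 54.1 (54.3 expected), with about 37 N on the shoulder at contact. Now I'll draw it out and lift.

send_rows --commands '[[[0,0,-0.015,0,0,0],[0,0,-0.02,0,0,0],[0,0,-0.02,0,0,0],[0,0,-0.03,0,0,0],[0,0,-0.03,0,0,0]]]'

```text
time: 9.15
tool_pos: [482.4, 155.1, 167.4]
eef_rot: [0.004, -3.133, -0.002]
force: [-1.1, 0.5, -0.8]
finger_gap: 0.397
```

send_rows --commands '[[[0,0,-0.03,0,0,0],[0,0,-0.03,0,0,0],[0,0,-0.015,0,0,0],[0,0,0,0,0,0]]]'

```text
time: 9.55
tool_pos: [485.8, 155.3, 248.8]
eef_rot: [-0.003, 3.141, 0.005]
force: [-0.8, -0.2, -0.5]
finger_gap: 0.396
```

```bash
python3 - <<'E'
from h import *
s=env.state();t=s['tool_pos'];print(s['time'],t,s['eef_rot'],s['force'],s['finger_gap'])
rows([552,-242,t[2]+10],down(np.pi/2),14)
E
```

```text
9.55 [485.84257545 155.34722882 248.81393097] [-0.00348507  3.14095254  0.00483786] [-0.84860214 -0.24761257 -0.48984265] 0.3964970939652525
14 rows
[-0.005, -0.028, -0.001, 0.0, 0.0, 0.0]
[-0.005, -0.028, -0.001, 0.0, 0.0, 0.0]
[-0.005, -0.028, -0.001, 0.0, 0.0, 0.0]
[-0.005, -0.028, -0.001, 0.0, 0.0, 0.0]
[-0.005, -0.028, -0.001, 0.0, 0.0, 0.0]
[-0.005, -0.028, -0.001, 0.0, 0.0, 0.0]
[-0.005, -0.028, -0.001, 0.0, 0.0, 0.0]
[-0.005, -0.028, -0.001, 0.0, 0.0, 0.0]
[-0.005, -0.028, -0.001, 0.0, 0.0, 0.0]
[-0.005, -0.028, -0.001, 0.0, 0.0, 0.0]
[-0.005, -0.028, -0.001, 0.0, 0.0, 0.0]
[-0.005, -0.028, -0.001, 0.0, 0.0, 0.0]
[-0.005, -0.028, -0.001, 0.0, 0.0, 0.0]
[-0.005, -0.028, -0.001, 0.0, 0.0, 0.0]
```

send_rows --commands '[[[-0.005,-0.028,-0.002,0,0,0],[-0.005,-0.028,-0.002,0,0,0],[-0.005,-0.028,-0.002,0,0,0],[-0.005,-0.028,-0.002,0,0,0],[-0.005,-0.028,-0.002,0,0,0]]]'

```text
time: 10.05
tool_pos: [509.4, 14.7, 251.4]
eef_rot: [0.016, -3.135, -0.008]
force: [0.8, 0.0, -0.3]
finger_gap: 0.396
```

send_rows --commands '[[[-0.005,-0.028,-0.001,0,0,0],[-0.005,-0.028,-0.001,0,0,0],[-0.005,-0.028,-0.001,0,0,0],[-0.005,-0.028,-0.001,0,0,0],[-0.005,-0.028,-0.001,0,0,0]]]'

```text
time: 10.55
tool_pos: [533.0, -130.0, 245.5]
eef_rot: [0.015, -3.125, -0.015]
force: [0.2, -0.0, -0.4]
finger_gap: 0.4
```

```bash
python3 - <<'E'
from h import *
s=env.state();t=s['tool_pos'];print(s['time'],t,s['eef_rot'],s['force'],s['finger_gap'])
rows([552,-240,215],down(np.pi/2),5)
E
```

```text
10.55 [ 533.03694317 -129.96943519  245.51468079] [ 0.01520321 -3.12457096 -0.0147464 ] [ 0.23330555 -0.04338664 -0.37844772] 0.4000385496145378
5 rows
[-0.004, -0.022, 0.006, 0.1, -0.2, 0.1]
[-0.004, -0.022, 0.006, 0.1, -0.2, 0.1]
[-0.004, -0.022, 0.006, 0.1, -0.2, 0.1]
[-0.004, -0.022, 0.006, 0.1, -0.2, 0.1]
[-0.004, -0.022, 0.006, 0.1, -0.2, 0.1]
```

send_rows --commands '[[[-0.004,-0.022,0.006,0.1,-0.2,0.1],[-0.004,-0.022,0.006,0.1,-0.2,0.1],[-0.004,-0.022,0.006,0.1,-0.2,0.1],[-0.004,-0.022,0.006,0.1,-0.2,0.1],[-0.004,-0.022,0.006,0.1,-0.2,0.1]]]'

```text
time: 11.05
tool_pos: [551.1, -244.4, 203.8]
eef_rot: [-0.003, -3.134, -0.008]
force: [-0.2, 0.6, -0.9]
finger_gap: 0.398
```

send_rows --commands '[[[0,0,0.025,0,0,0],[0,0,0.025,0,0,0],[0,0,0,0,0,0],[0,0,0,0,0,0]]]'

```text
time: 11.45
tool_pos: [547.6, -246.4, 144.5]
eef_rot: [-0.01, -3.126, -0.015]
force: [-0.6, 0.0, -0.3]
finger_gap: 0.395
```

```bash
python3 - <<'E'
from h import *
env.snapshot('top')
s,im=snap('wrist','w6.png');snap('scene','s6.png');t=s['tool_pos'];print(s['time'],t,R.from_rotvec(s['eef_rot']).as_matrix().round(3)[:,2],s['force'],s['finger_gap'])
C=cam('wrist',s);S=cam('scene');print(proj(C,[556,-238,40]),proj(S,[556,-238,40]),proj(S,t-[0,0,49]))
a=cv2.imread('pics/w6.png')[110:310,220:420];b=cv2.imread('pics/s6.png')[120:220,190:290]
cv2.imwrite('pics/c6.png',np.hstack([cv2.resize(a,(400,400)),cv2.resize(b,(400,400),interpolation=cv2.INTER_CUBIC)]))
E
```

```text
11.5 [ 547.18784807 -246.04509778  144.27939256] [-0.016  0.01  -1.   ] [-0.43844875  0.47553674 -0.68827199] 0.39747088881078807
[325.36911418 208.1783065 ] [239.83370542 169.07542276] [237.1393657  153.46861366]
```

View pics/c6.png

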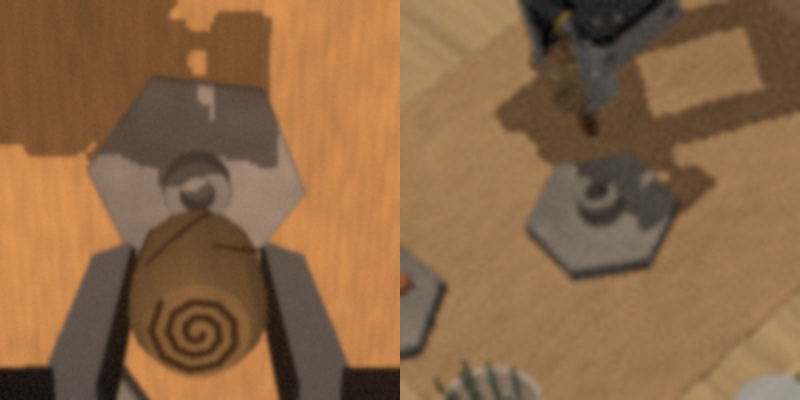

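```bash
python3 - <<'E'
from h import *
f=lambda im,x,y,w,g:cv2.convertScaleAbs(cv2.resize(im[y:y+w,x:x+w],(400,400),interpolation=cv2.INTER_CUBIC),alpha=g)
a=f(cv2.imread('pics/w6.png'),295,180,40,1.4);b=f(cv2.imread('pics/s6.png'),220,150,40,1.4)
cv2.imwrite('pics/c7.png',np.hstack([a,b]))
E
```

```text
(no output)
```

View pics/c7.png

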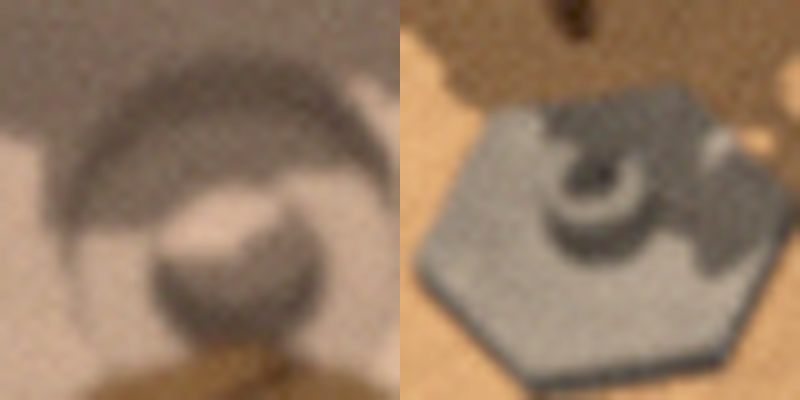

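The socket mouth is at wrist pixel (319.0,206.8), with a radius of about 8.5 px, close to the expected 9. In the scene view it is at (239.7,168.0).

```bash
cat > fin.py <<'E'
from h import *
s=env.state();C=cam('wrist',s);S=cam('scene')
w=plane(C,(319.,206.8),40);print('socket wrist',w,'scene',plane(S,(239.7,168),40))
t=s['tool_pos'];Rm=R.from_rotvec(s['eef_rot'])
b=plane(C,(220+200/2,110+332/2),t[2]+35);print('bud top',b, 'in tool',Rm.inv().apply(b-t))
tipT=Rm.apply([0,0,49])+t;print('tip if along tool axis',tipT,'rel socket',tipT-w)
E
python3 fin.py
```

```text
socket wrist [ 556.75117782 -244.66689134   40.        ] scene [ 553.63411953 -241.03955655   40.        ]
bud top [ 548.95061677 -245.36325021  181.16954568] in tool [ -0.08809643   1.52238093 -34.99304779]
tip if along tool axis [ 547.78104344 -246.21362141   97.17510272] rel socket [-8.97013438 -1.54673007 57.17510272]
```

```bash
python3 - <<'E'
from h import *
g=lambda f:cv2.cvtColor(cv2.imread('pics/'+f),cv2.COLOR_BGR2GRAY).astype(np.float32)
b=g('w6.png')
for f in('w3.png','w4.png'):
    a=g(f); r=cv2.matchTemplate(b,a[255:300,292:345],cv2.TM_CCOEFF_NORMED);_,v,_,l=cv2.minMaxLoc(r);print(f,v,l[0]-292,l[1]-255)
s=env.state();print(s['tool_pos'],s['eef_rot'],s['time'])
rows([554.5,-243,120],down(np.pi/2),3)
E
```

```text
w3.png 0.9923490285873413 0 0
w4.png 0.9397238492965698 0 0
[ 548.40645995 -246.60530149  146.16954568] [-0.0096132  -3.12876459 -0.0124442 ] 11.6
3 rows
[-0.002, 0.001, 0.009, 0.2, -0.2, -0.1]
[-0.002, 0.001, 0.009, 0.2, -0.2, -0.1]
[-0.002, 0.001, 0.009, 0.2, -0.2, -0.1]
```

The bud matches the pre-gauge picture with zero shift (correlation 0.99), so the rose did not slip or tilt in the grip. I'll move closer and straighten the tool.

send_rows --commands '[[[-0.006,0.003,0,0.6,-0.6,-0.3],[0,0,0.009,0,0,0],[0,0,0.009,0,0,0],[0,0,0,0,0,0]]]'

```text
time: 12.0
tool_pos: [557.6, -243.9, 130.9]
eef_rot: [-0.002, 3.136, -0.012]
force: [-1.1, 0.1, -0.8]
finger_gap: 0.395
```

```bash
python3 - <<'E'
from h import *
for i in range(5):
  s,im=snap('wrist','w8.png');print(s['tool_pos'],s['qvel'].round(3)[:3])
snap('scene','s8.png')
C=cam('wrist',s);S=cam('scene');t=s['tool_pos'];Rm=R.from_rotvec(s['eef_rot']);print(Rm.as_matrix()[:,2].round(4),s['time'])
tip=t+Rm.apply([0,0,49]);print('tip',tip,'pred socket px',proj(C,[554.5,-243,40]),'scene tip',proj(S,tip),proj(S,[554.5,-243,40]))
f=lambda im,x,y,w,g:cv2.convertScaleAbs(cv2.resize(im[y:y+w,x:x+w],(400,400),interpolation=cv2.INTER_CUBIC),alpha=g)
cv2.imwrite('pics/c8.png',np.hstack([f(cv2.imread('pics/w8.png'),295,175,50,1.4),f(cv2.imread('pics/s8.png'),220,145,40,1.4)]))
E
```

```text
[ 557.64904409 -243.90965503  130.93878487] [ 0.004 -0.014 -0.01 ]
[ 557.93193972 -244.13020642  131.51513764] [-0.004 -0.006 -0.014]
[ 558.14993815 -244.42577862  131.96870188] [-0.003 -0.005 -0.009]
[ 558.32701734 -244.61805245  132.2381445 ] [-0.003 -0.003 -0.005]
[ 558.44558859 -244.760942    132.47155888] [-0.001 -0.001 -0.004]
[ 0.0075 -0.0087 -0.9999] 12.2
tip [ 558.81264786 -245.18958488   83.47480866] pred socket px [320.61826886 196.18231791] scene tip [234.92161382 158.83856   ] [238.99894544 167.81854249]
```

View pics/c8.png

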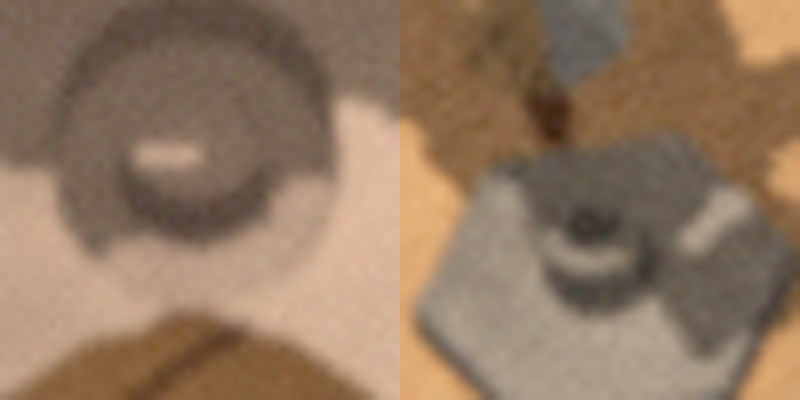

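```bash
python3 - <<'E'
from h import *
s=dict(tool_pos=np.array([547.188,-246.045,144.279]),eef_rot=np.array([-0.0096132,-3.12876459,-0.0124442]))
C=cam('wrist',s);S=cam('scene');P=lambda u:plane(C,(220+u[0]/2,110+u[1]/2),18)
L,TL,TR,Rr=map(P,((88,165),(152,77),(268,92),(305,192)));print('hexmid',(L+Rr)/2,np.linalg.norm(L-Rr),np.linalg.norm(TL-TR),TL+Rr-TR-L)
print('w6 socket',plane(C,(319.,206.8),40))
s=env.state();C=cam('wrist',s);print('w8',s['tool_pos'],plane(C,(319.6,195.2),40),'scene',plane(S,(239.6,167.4),40))
# scene hex centre: opposite corners L (415,265)?,R in c7 right crop: 
c=lambda u:plane(S,(220+(u[0]-400)/10,150+u[1]/10),18)
print('scene hex',(c((418,255))+c((795,215)))/2,(c((490,105))+c((725,365)))/2,(c((668,85))+c((532,378)))/2)
rows([554,-243.5,101.5],down(np.pi/2),3)
E
```

```text
hexmid [ 554.03104966 -244.25896361   18.        ] 108.77288489413291 55.86301475129831 [ 7.31461508 52.40195141  0.        ]
w6 socket [ 554.93358869 -244.10511652   40.        ]
w8 [ 558.48362568 -244.85711886  132.62321733] [ 553.70096494 -244.00567989   40.        ] scene [ 552.35818232 -242.79393604   40.        ]
scene hex [ 556.10106666 -238.9922928    18.        ] [ 555.84689045 -240.04727851   18.        ] [ 555.51016869 -241.92543969   18.        ]
3 rows
[0.002, 0.001, 0.01, -0.2, 0.1, 0.0]
[0.002, 0.001, 0.01, -0.2, 0.1, 0.0]
[0.002, 0.0, 0.01, -0.2, 0.1, 0.0]
```

Estimates agree on a socket at about (554.3,-243.5): the wrist views give (554–555,-244) and the scene view (552–556,-239 to -243). I'll lower to a TCP z of about 99, which puts the tip at 50.

send_rows --commands '[[[0.004,0.0015,0,-0.5,0.4,0],[0,0,0.01,0,0,0],[0,0,0.01,0,0,0],[0,0,0,0,0,0]]]'

```text
time: 12.7
tool_pos: [554.2, -243.6, 111.4]
eef_rot: [-0.0, 3.141, 0.0]
force: [-0.1, 0.7, -1.2]
finger_gap: 0.394
```

```bash
python3 - <<'E'
from h import *
for i in range(6): env.snapshot('wrist')
s=env.state();print(s['time'],s['tool_pos'],R.from_rotvec(s['eef_rot']).as_matrix()[:,2].round(4),s['force'])
rows([554.2,-243.5,99.3],down(np.pi/2),1)
E
```

```text
13.0 [ 555.81714375 -244.49837876  113.9936728 ] [ 0.0045 -0.0022 -1.    ] [ 0.49651302  0.01501834 -0.23669149]
1 rows
[0.002, 0.001, 0.015, -0.1, 0.3, 0.0]
```

send_rows --commands '[[[0.002,0.001,0.013,-0.1,0.3,0],[0,0,0,0,0,0]]]'

```text
time: 13.2
tool_pos: [554.1, -243.6, 100.7]
eef_rot: [-0.0, 3.142, -0.002]
force: [0.7, 0.7, -0.8]
finger_gap: 0.395
```

```bash
python3 - <<'E'
from h import *
for i in range(8):
  if i%4==0: print(env.state()['tool_pos'])
  env.snapshot('wrist')
s,im=snap('wrist','w9.png');snap('scene','s9.png')
print(s['time'],s['tool_pos'],R.from_rotvec(s['eef_rot']).as_matrix()[:,2].round(4),s['force'],s['qvel'].round(4))
C=cam('wrist',s);S=cam('scene');print(proj(C,[554.2,-243.7,40]),proj(S,[554.2,-243.7,40]),proj(S,s['tool_pos']-[0,0,49.1]))
f=lambda im,x,y,w,g:cv2.convertScaleAbs(cv2.resize(im[y:y+w,x:x+w],(400,400),interpolation=cv2.INTER_CUBIC),alpha=g)
cv2.imwrite('pics/c9.png',np.hstack([f(cv2.imread('pics/w9.png'),295,165,50,1.5),f(cv2.imread('pics/s9.png'),220,145,40,1.5)]))
E
```

```text
[ 554.1105734  -243.62177469  100.70064976]
[ 555.94485489 -244.77655879  103.20985439]
13.6 [ 555.97809248 -244.81208366  103.36213065] [ 0.0044 -0.0037 -1.    ] [-1.12795785 -0.33031618 -0.25794725] [-0.0003  0.0001  0.0014  0.0002 -0.0001 -0.0002]
[319.28572997 209.52175595] [238.90549266 167.62375863] [237.40411515 164.74281327]
```

View pics/c9.png

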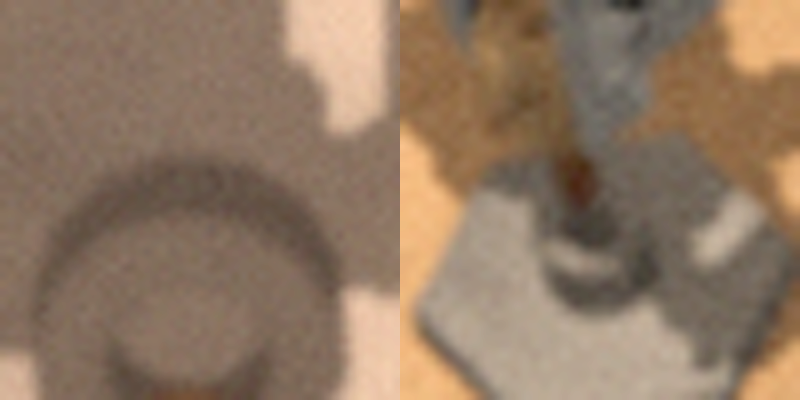

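The pin is right over the socket, with the collar centred at wrist column 318.75 (319.3 predicted). The tip is still about 14 mm up, so I'll make a small final trim.

send_rows --commands '[[[0.003,0.002,0.006,-0.3,0.3,0]]]'

```text
time: 13.8
tool_pos: [553.8, -243.3, 98.2]
eef_rot: [-0.001, 3.141, 0.001]
force: [-1.2, 0.5, -0.1]
finger_gap: 0.396
```

```bash
python3 - <<'E'
from h import *
for i in range(10): env.snapshot('wrist')
s=env.state();print(s['time'],s['tool_pos'],R.from_rotvec(s['eef_rot']).as_matrix()[:,2].round(4),s['force'])
E
```

```text
14.3 [ 553.07503816 -242.84721208   97.43125431] [-7.0e-04  1.5e-03 -1.0e+00] [-0.12763981 -0.53889766 -0.53817265]
```

send_rows --commands '[[[-0.0015,-0.001,-0.002,0,0,0]]]'

```text
time: 14.4
tool_pos: [554.3, -243.6, 99.2]
eef_rot: [0.001, -3.14, -0.003]
force: [-0.6, 0.6, 0.2]
finger_gap: 0.395
```

```bash
python3 - <<'E'
from h import *
for i in range(14): env.snapshot('wrist')
s,_=snap('wrist','w10.png');print(s['time'],s['tool_pos'],R.from_rotvec(s['eef_rot']).as_matrix()[:,2].round(4),s['force'],s['qvel'].round(4),s['finger_gap'])
g=lambda f:cv2.cvtColor(cv2.imread('pics/'+f),cv2.COLOR_BGR2GRAY).astype(np.float32)
r=cv2.matchTemplate(g('w10.png'),g('w3.png')[255:300,292:345],cv2.TM_CCOEFF_NORMED);_,v,_,l=cv2.minMaxLoc(r);print('grip',v,l[0]-292,l[1]-255)
# bystanders: shift against the first pictures, arm-free patches
snap('top','t10.png');snap('scene','s10.png')
for A,B,c in(('t1.png','t10.png',{'rose_thick':(214,186),'phone':(273,142),'cup':(371,130),'finished':(423,139)}),('s1.png','s10.png',{'base':(240,178),'cup':(213,230),'finished':(180,193),'phone':(313,306),'thick':(411,287)})):
    a,b=g(A),g(B)
    for n,(x,y) in c.items():
        k=14;r=cv2.matchTemplate(b[y-k-8:y+k+8,x-k-8:x+k+8],a[y-k:y+k,x-k:x+k],cv2.TM_CCOEFF_NORMED);_,v,_,l=cv2.minMaxLoc(r);print(A,n,round(v,2),l[0]-8,l[1]-8)
E
```

```text
15.1 [ 554.55964176 -243.83871262   99.41335034] [-8.0e-04  1.6e-03 -1.0e+00] [-0.10083537 -0.48551747 -0.04940637] [-0.0004 -0.0009 -0.0007  0.0002  0.0006  0.0002] 0.3931914160965422
grip 0.9933119416236877 0 0
t1.png rose_thick 1.0 0 0
t1.png phone 1.0 0 0
t1.png cup 1.0 0 0
t1.png finished 0.55 -1 -2
s1.png base 0.68 0 0
s1.png cup 1.0 0 0
s1.png finished 0.99 0 0
s1.png phone 0.96 2 1
s1.png thick 1.0 0 0
```

```bash
python3 -c "
from plant import env
print(env.hand_in())"
```

```text
the job is handed in; nothing more can be done
None
```

I gauged the slim rose, carried it over the organiser and handed in at 15.1 s. The gripper is still holding it over the empty base's socket.

**What I did**
- **Picking the rose:** a tilted wrist-camera view under the stand showed pins about 10 px and 16 px wide. I took the near one, rose_slim.
- **Gauging:** I slid it down the small silver gauge until its shoulder met the top. It seated at tool height 54.1 mm (54.3 expected) with about 37 N, and then I drew it out.
- **Crossing:** the pin end crossed the organiser about 75–80 mm above the lids, and the wrist force stayed near zero.

**Last checks**
- **Position:** the tool was at (554.6, -243.8, 99.4) mm and still. That puts the pin end about 10 mm above the socket, with a tool tilt of about 0.1°.
- **Grip:** the bud looked the same in the gripper as before gauging (no shift, match 0.99).
- **Other objects:** the other rose and the cup had not moved in either view. The finished ornament had not moved in the scene view; in the top view its match was poor (0.55), probably because the arm was in the way.

**Less certain**
- **Centring:** the wrist and scene cameras disagree on the socket centre by about 1–5 mm. I relied mostly on the wrist camera, so centring is good to about 1–2 mm.
- **Base:** the scene view shows no shift, but the match was only 0.68 because the rose and shadows cover it.
- **Phone:** the top view shows no shift, but the scene match gave (2, 1) px. I put that down to a plain black patch.

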